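Index the decorating wheel to its next hole

ROBOT

A 6-joint arm with a two-finger parallel gripper is mounted at the origin on a cart in front of the work surface, level with it; the furniture and walls round the work are solid. World frame = base frame: x ahead of the robot, y to its left, z up, the work surface at z = 0. Lengths are in m, angles in rad, forces in N, time in s.
With the tool pointing down it reaches from about 0.35 to 0.925 m from the base axis. Payload 6.4 kg.
Tool frame: the origin (TCP) lies at the very end of the fingers, on their centre line; the grasp point (between the pads) lies 19 mm behind it; z points along the fingers, y is the direction in which the jaws open and shut (so a half turn about z gives the same grasp; the last joint's range is limited). The gripper opens to 85 mm and grips with 20 to 120 N. Pads are 22 mm wide; open, the fingers measure 114 mm over their backs; the gripper's body (76 mm by 85 mm) begins 54 mm behind the grasp point. The pads swing forward as they close: fully open they stand 13 mm farther back than shut.
Start: joints at [1.027, 0.245, 1.558, -0, 1.339, -0.174], TCP at [0.235, 0.606, 0.231] pointing down, gripper open.
Joint ranges: [-3.13, 3.13], [-1.02, 2.26], [0.13, 2.54], [-0.95, 4.09], [0.21, 2.88], [-2.74, 2.74]. Speed limits (rad/s): [2.57, 2.57, 3.14, 3.14, 3.14, 3.14].

INTERFACE

Orientations are given as a unit quaternion [x, y, z, w].
In Python, from station import robot, vision gives the robot as it stands.
- The arm moves only by the tool carry_out, never from a script. Its argument "motion" is a list that holds one entry, the list of rows, each a list of 7 numbers: the shift along the world's x, y, z in cm, then the turn, a rotation vector about the world's x, y, z in rad, then the closure, from 0 (fully open) to 1 (shut). In form: [[[dx, dy, dz, ax, ay, az, fingers], ...]]. A call has 1 to 5 rows; each row shifts and turns the pose as measured when the row begins; what a row does not reach is not made up. A row lasts 1/8 s, in which the tool goes at most 62.5 mm and 10.7 degrees, less where a joint would pass 70% of its speed; a pose out of reach is approached as far as the arm can. A call with a gripper value outside its range is refused whole. The fingers move at their own pace and stop on an object; the grip force is fixed at half the most. Time passes only in rows, so rows that do not move let the fingers close. It gives the time, the measured TCP pose, the force and the opening at its end, in the units of the state.
- robot.observe(): the state, without advancing time (a new reading comes with each control period).
- vision.get_image(name): name is "scene" or "top" or "wrist"; returns (picture, depth): 400x640x3 uint8, blue, green, red; 400x640 float32, m along the optical axis (not along the pixel's ray), 0 where there is no reading.
- vision.camera_info(name): a dict with "fx", "fy", "cx", "cy" (pixels), "world_to_cam" (4x4, takes a point from world to camera coordinates); the wrist camera has in their place "tool_from_camera" (4x4, takes a point from camera to tool coordinates, whose origin is the TCP and whose axes are the flange's). Camera axes: x right, y up, looking along -z (the intrinsics and any distortion apply to the point x, -y, -z); pixel columns grow to the right and rows downward; lengths in m; the calibration is good to about 2 mm. A picture is of the moment at which its call begins: read the wrist's pose just before it. camera_info takes no time and is no camera call.
- robot.close_job(): hands the job in, once; it reports no verdict.
The state is a dict: "time": time; "q": joint angles; "joint_velocities": joint speeds; "joint_torque": joint torques, N m; "ee_pos": TCP position; "eef_rot": TCP orientation; "contact_force": force on the tool from outside, world axes, zero at the start; "moment": the same for the moment, N m; "grip_width": opening from 0.0 (shut) to 1.0 (fully open).
Only numpy, scipy, OpenCV 4.12 (cv2) and the standard library are available. Lean on these libraries where they do the work, as an engineer would, in place of code of your own. Each camera call takes 0.05 s, during which the arm holds its last target. There are 200 camera calls.

TASK

Turn the small cup on the decorating wheel to its next position: pull the red knob of the sprung index pin straight up, turn the wheel anticlockwise (seen from above) and let the pin spring fully home in the very next hole, then let go of everything. That hole is hidden under the wheel, somewhere between 40 and 63 degrees on, so feel for it with the pin riding lightly on the ring, and never strain the pin sideways in a hole. The cup must stay standing in the middle of the wheel.

Things in the scene. Friction and masses are not known exactly. Their poses are not given: they have to be found in the camera images.
- index_ring: Fixed ring in the wheel's grey foot, hidden under the disc. Origin on the wheel's upright axis at table height. Flat top 40 mm above the table, with 10 mm holes on a 100 mm radius: one where the pin starts (along -x of this body), the next 0.70 to 1.10 rad further anticlockwise, different every time, not visible. A riding pin presses on it with 7 to 9 N; over 25 N strains it.
- knob_mid (a point): Middle of the red knob of the index pin: upright ribbed cylinder 27 mm across, 28 mm high; this point is 14 mm below its top and, pin home, 31 mm above the disc. 100 mm from the axis, over a dark boss 19 mm across (25 mm at its foot), 14 mm high; goes round with the wheel, not free to spin. Pulled straight up it lifts the 8 mm round-nosed pin; pushed or carried sideways it turns the wheel.
- index_plunger (a joint): Lift of the pin in m: 0 = fully home in a hole, about 0.009 = nose riding on the ring between holes, 0.018 = end of travel. A spring pulls it down with 5 N at 0 and 8 N at 0.015, plus 0.8 N weight; damped (25 N s/m). Let go, and moved slowly over a hole, the pin drops in by itself and stops the wheel.
- wheel (a joint): Angle of the wheel in rad, growing anticlockwise seen from above; 0 at the start hole (about 0.01 rad of play either way), end stops at -0.5 and 1.6. Turns about the upright axis through index_ring with slight friction (0.08 N m) and stays where it is left.
- cup_mid (a point): Middle (half-way up) of the small speckled pale grey pinch cup that stands loose at the middle of the wheel: 62 mm across, 60 mm high. z axis up along the cup.
- wheel_top (a point): Centre of the upper face of the aluminium wheel disc (252 mm across), on the axis, 56 mm above the table; turns with the wheel.

How it is judged:
On the way, in this order (a step that is already met when the one before it is completed fails the run):
1. the pin is pulled up clear of its hole (value of joint index_plunger above 0.0095 m), for 0.1 s.
2. the wheel is turned anticlockwise with the pin out of any hole (value of joint wheel above 0.4 rad and value of joint index_plunger above 0.006 m), for 0.1 s.
At the end, for the whole second after the job is handed in: The pin is fully home (lift under 2 mm) in the next hole anticlockwise (wheel angle between 0.66 and 1.14 rad), the wheel at rest, and the cup stands upright (within 0.1 rad) on the wheel within 20 mm of its centre (value of joint index_plunger below 0.002 m and value of joint wheel between 0.66 and 1.14 rad and not (velocity of joint wheel above 0.05 rad/s) and not (velocity of joint wheel below -0.05 rad/s) and horizontal distance between cup_mid and wheel_top below 0.02 m and height (world z) of cup_mid between 0.076 and 0.096 m and angle between cup_mid's own z axis and vertical below 0.1 rad); the robot touches nothing.
It fails at once if the pin is strained against the index ring (over 25 N) (contact force between index_ring and anything else above 25 N).
It fails at once if the cup is tipped or pushed off the middle of the wheel (angle between cup_mid's own z axis and vertical above 0.3 rad or horizontal distance between cup_mid and wheel_top above 0.03 m).
It also fails if it takes over 48 s, if anything falls off the work surface, if the arm or the gripper's body presses on something with over 40 N, if the wrist force passes 120 N, or if a joint passes its speed limit or range.

## Working session

There is one attempt and no reset: what is moved stays moved. The work goes in short steps, Python scripts to look and compute and a tool call to move; the robot and the scene stay as the last step left them, time stands still between calls to the robot, and variables do not carry over. Pictures are saved under pics/ and viewed, about 8 in all and at most 12, crops included, and the job is handed in when it is done.

Besides the shell and the picture viewer there is one more tool, called after "Emit:" as a command line: name --argument value ..., lists and objects as JSON in quotes. carry_out: Moves the arm, as the interface text tells. Its arguments: {"type":"object","properties":{"motion":{"type":"array"}},"required":["motion"]}

```bash
ls; mkdir -p pics; cat > h.py <<'E'
import numpy as np, cv2
from station import robot, vision
def ray(name,u,v,info=None):
    i=vision.camera_info(name); T=np.linalg.inv(i["world_to_cam"])
    d=T[:3,:3]@np.array([(u-i["cx"])/i["fx"],-(v-i["cy"])/i["fy"],-1.]); return T[:3,3],d
def onz(name,u,v,z):
    o,d=ray(name,u,v); return o+d*(z-o[2])/d[2]
def pts(name,mask,dep):
    v,u=np.nonzero(mask&(dep>0)); o,_=ray(name,0,0); i=vision.camera_info(name); T=np.linalg.inv(i["world_to_cam"])
    c=np.stack([(u-i["cx"])/i["fx"],-(v-i["cy"])/i["fy"],-np.ones(len(u))])*dep[v,u]
    return (T[:3,:3]@c).T+o
def red(im):
    h=cv2.cvtColor(im,cv2.COLOR_BGR2HSV); return ((h[...,0]<8)|(h[...,0]>172))&(h[...,1]>130)&(h[...,2]>50)
E
python3 - <<'E'
from h import *
print(robot.observe())
for n in ("scene","top"):
    im,d=vision.get_image(n); cv2.imwrite(f"pics/{n}1.png",im); np.save(n+"_d.npy",d)
    i=vision.camera_info(n); print({k:i[k] for k in i if k!="world_to_cam"})
    m=red(im); k,l,s,c=cv2.connectedComponentsWithStats(m.astype(np.uint8))
    for j in range(1,k):
        if s[j,4]>20:
            p=pts(n,l==j,d); print(n,s[j],c[j],p.mean(0) if len(p) else None,np.percentile(p,[2,98],axis=0) if len(p) else None)
E
```

```text
pics
{'time': 0.0, 'q': array([ 1.02689088e+00,  2.45797877e-01,  1.55901320e+00, -2.64449601e-05,
        1.33868335e+00, -1.74101543e-01]), 'joint_velocities': array([ 4.91354985e-04, -1.17611290e-03, -5.20152545e-05, -1.76119694e-03,
       -8.55396631e-04, -1.03794580e-03]), 'joint_torque': array([-4.22675885e-04, -4.29502380e+01, -3.26134586e+01, -1.83052471e-04,
        5.37366694e-03,  2.10745405e-06]), 'ee_pos': array([0.23464212, 0.60557756, 0.23019111]), 'eef_rot': array([ 1.83847071e-01,  9.82954399e-01, -8.94788955e-04, -3.22042489e-04]), 'contact_force': array([-0.5933614 , -0.31022818,  0.28590331]), 'moment': array([-0.02889832, -0.06433575,  0.02794131]), 'grip_width': 1.0012913258051492}
{'fx': 414.5643787061433, 'fy': 414.5643787061433, 'cx': 315.77435577754494, 'cy': 201.86289645427155}
scene [319 181  13  16 157] [324.84713376 188.40764331] [0.52333053 0.01170716 0.09568459] [[ 0.51496984 -0.00127572  0.07960803]
 [ 0.53489376  0.02021023  0.10363415]]
scene [224 320  26  25 491] [236.56008147 332.40936864] [0.4370596  0.32783199 0.06843116] [[0.41928931 0.3092888
[... 435 characters left out ...]

 [0.67854583 0.28206132 0.61001001]]
top [334 208  12  11 103] [339.73786408 212.95145631] [0.52722787 0.00651225 0.10162689] [[ 0.51617848 -0.00512351  0.09815362]
 [ 0.53816241  0.01694884  0.10555198]]
top [ 76 235  60  30 137] [105.99270073 248.50364964] [0.4522406  0.51539375 0.1198327 ] [[0.4233085  0.42290773 0.05597934]
 [0.47885049 0.54908393 0.17818199]]
top [ 37 243  15  86 953] [ 44.0703043  285.92864638] [ 0.2604428   1.24045693 -0.64782941] [[ 0.09198794  1.21691991 -0.65593962]
 [ 0.43069692  1.26584159 -0.63923179]]
top [192 244  18  18 263] [200.83269962 252.53231939] [0.43951925 0.32525002 0.06838166] [[0.42036602 0.30665442 0.06579957]
 [0.45890228 0.34412263 0.07137299]]
```

View pics/scene1.png

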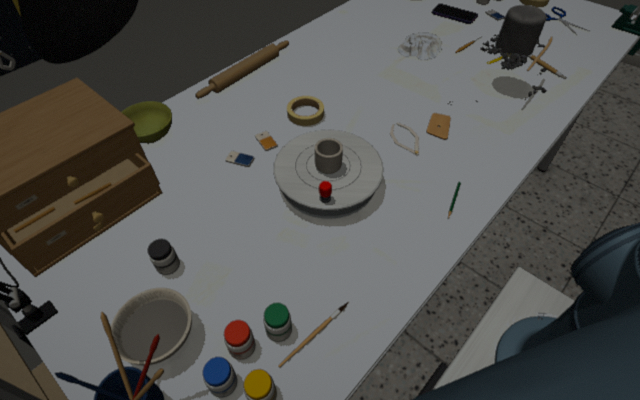

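View pics/top1.png

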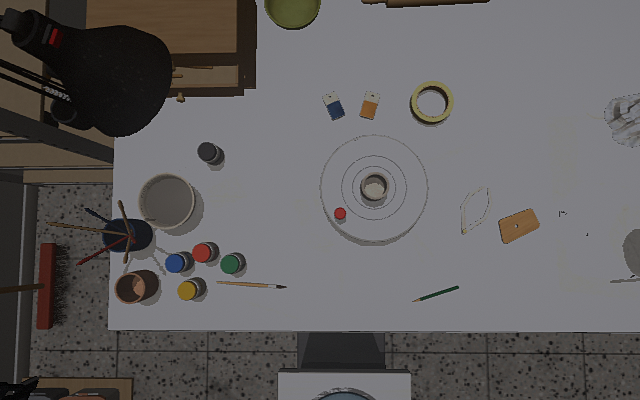

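The scene view shows the wheel with the cup near (328,157) and the knob at (325,190). In the top view the disc is centred near (374,188) with the knob at (340,213). Next I fit the disc, cup and knob.

```bash
cat >> h.py <<'E'
def measure(n,im,d):
    out={}
    i=vision.camera_info(n)
    vv,uu=np.mgrid[0:400,0:640]; T=np.linalg.inv(i["world_to_cam"])
    C=np.stack([(uu-i["cx"])/i["fx"],-(vv-i["cy"])/i["fy"],-np.ones_like(uu,float)],-1)*d[...,None]
    P=C@T[:3,:3].T+T[:3,3]
    m=((P[...,2]>.045)&(P[...,2]<.064)&(d>0)&(np.hypot(P[...,0]-.59,P[...,1]+.07)<.2)).astype(np.uint8)
    k,l,s,c=cv2.connectedComponentsWithStats(m); j=1+s[1:,4].argmax()
    cnt=max(cv2.findContours((l==j).astype(np.uint8),0,2)[0],key=len)[:,0]
    E=np.array([onz(n,u,v,.056)[:2] for u,v in cnt])
    from scipy.optimize import least_squares
    f=least_squares(lambda p:np.hypot(E[:,0]-p[0],E[:,1]-p[1])-p[2],[.59,-.07,.126],loss='soft_l1',f_scale=.002)
    out['disc']=f.x; out['discrms']=np.median(abs(f.fun))
    r=red(im)&(np.hypot(P[...,0]-.59,P[...,1]+.07)<.15)
    if r.sum()>10:
        q=P[r]; v,u=np.nonzero(r); out['red']=(len(q),u.mean(),v.mean()); out['knob_plane']=onz(n,u.mean(),v.mean(),.097)
        out['kz']=np.percentile(q[:,2],[2,50,98])
    c=P[(P[...,2]>.107)&(P[...,2]<.125)&(np.hypot(P[...,0]-f.x[0],P[...,1]-f.x[1])<.05)]
    if len(c): out['cup']=((c[:,:2].min(0)+c[:,:2].max(0))/2,np.ptp(c[:,:2],axis=0))
    return out
E
python3 - <<'E'
from h import *
R={}
for n in ("scene","top"):
    im=cv2.imread(f"pics/{n}1.png"); d=np.load(n+"_d.npy"); R[n]=measure(n,im,d); print(n,R[n])
    k=R[n]['knob_plane'][:2]-R[n]['disc'][:2]; print(np.hypot(*k),np.arctan2(k[1],k[0]))
# triangulate
A=np.zeros((3,3));b=np.zeros(3)
for n in R:
    o,d=ray(n,*R[n]['red'][1:]); d/=np.linalg.norm(d); M=np.eye(3)-np.outer(d,d); A+=M;b+=M@o; 
print(np.linalg.solve(A,b))
i=vision.camera_info("wrist"); print(i)
E
```

```text
scene {'disc': array([ 0.58664988, -0.06972179,  0.12495817]), 'discrms': np.float64(0.0008614911829136901), 'red': (157, np.float64(324.8471337579618), np.float64(188.40764331210192)), 'knob_plane': array([0.52258684, 0.01256396, 0.097     ]), 'kz': array([0.07960803, 0.09912861, 0.10363415]), 'cup': (array([ 0.58637611, -0.06921855]), array([0.0616954, 0.0610223]))}
0.10428335264846735 2.2323165444503714
top {'disc': array([ 0.58824347, -0.07201454,  0.12400281]), 'discrms': np.float64(0.0007044150454934284), 'red': (107, np.float64(329.3738317757009), np.float64(210.7570093457944)), 'knob_plane': array([0.5324067 , 0.02933813, 0.097     ]), 'kz': array([0.09816143, 0.10158641, 0.94552011]), 'cup': (array([ 0.58577968, -0.069104  ]), array([0.05937409, 0.05874543]))}
0.11571563128909566 2.0743423106158403
[0.52484576 0.02365578 0.1058164 ]
{'fx': 327.4333028338794, 'fy': 327.4333028338794, 'cx': 324.4373123014356, 'cy': 200.84035673190564, 'tool_from_camera': array([[-3.74543330e-04,  9.44738747e-01,  3.27823977e-01,
         8.43561359e-02],
       [ 9.99999627e-01,  6.08785044e-04, -6.11912621e-04,
        -3.10174268e-04],
       [-7.77671897e-04,  3.27823626e-01, -9.44738623e-01,
        -1.43063225e-01],
       [ 0.00000000e+00,  0.00000000e+00,  0.00000000e+00,
         1.00000000e+00]])}
```

Emit:
carry_out --motion '[[[2.4,-4.9,1,0,0,-0.176,0.4],[2.4,-4.9,1,0,0,-0.176,0.4],[2.4,-4.9,0,0,0,-0.176,0.4],[2.4,-4.9,0,0,0,-0.176,0.4],[2.4,-4.9,0,0,0,-0.176,0.4]]]'

```text
time: 0.72
ee_pos: [0.3546, 0.3549, 0.2476]
eef_rot: [0.594, 0.805, -0.002, -0.002]
contact_force: [1.1, -0.3, -0.1]
grip_width: 0.6
```

Emit:
carry_out --motion '[[[2.4,-4.9,0,0,0,-0.176,0.4],[2.4,-4.9,0,0,0,-0.176,0.4],[2.4,-4.9,0,0,0,-0.176,0.4],[2.4,-4.9,0,0,0,-0.176,0.4],[2.4,-4.9,0,0,0,-0.176,0.4]]]'

```text
time: 1.35
ee_pos: [0.4759, 0.1012, 0.2463]
eef_rot: [0.887, 0.462, -0.002, -0.003]
contact_force: [-0.1, 0.9, -1.2]
grip_width: 0.602
```

Emit:
carry_out --motion '[[[2.5,-4.6,-2,0,0,-0.15,0.4],[2.5,-4.6,-2,0,0,-0.15,0.4],[0,0,0,0,0,0,0.4]]]'

```text
time: 1.72
ee_pos: [0.5276, 0.0029, 0.2047]
eef_rot: [0.949, 0.317, -0.001, -0.003]
contact_force: [0.4, -0.2, -0.5]
grip_width: 0.601
```

```bash
cat >> h.py <<'E'
from scipy.spatial.transform import Rotation as Ro
def wray(s,u,v):
    i=vision.camera_info("wrist"); Rw=Ro.from_quat(s["eef_rot"]).as_matrix(); X=i["tool_from_camera"]
    d=np.array([(u-i["cx"])/i["fx"],-(v-i["cy"])/i["fy"],-1.])
    return Rw@X[:3,3]+s["ee_pos"], Rw@X[:3,:3]@d
def won(s,u,v,z):
    o,d=wray(s,u,v); return o+d*(z-o[2])/d[2]
def yaw(s):
    y=Ro.from_quat(s["eef_rot"]).as_matrix()[:,1]; return np.arctan2(y[1],y[0])
E
python3 - <<'E'
from h import *
s=robot.observe(); im,d=vision.get_image("wrist"); cv2.imwrite("pics/w1.png",im)
print(s["ee_pos"],yaw(s),Ro.from_quat(s["eef_rot"]).as_matrix()[:,2],s["contact_force"])
m=red(im); k,l,st,c=cv2.connectedComponentsWithStats(m.astype(np.uint8))
for j in range(1,k):
    if st[j,4]>100:
        print(st[j],c[j],won(s,*c[j],.095)); 
        h=cv2.minEnclosingCircle(np.argwhere(l==j)[:,::-1].astype(np.float32)); print(h)
print(onz("top",339.74,212.95,.100))
A=np.zeros((3,3));b=np.zeros(3)
E
```

```text
[0.52761969 0.00286832 0.20474674] -0.9266956648250196 [-0.00358232  0.00458477 -0.99998307] [ 0.37038201 -0.21125822 -0.47754031]
[304 175  33  37 920] [320.04782609 193.1923913 ] [0.52807212 0.00813315 0.095     ]
((320.08441162109375, 192.7987060546875), 18.224407196044922)
[0.52729758 0.00648851 0.1       ]
```

View pics/w1.png

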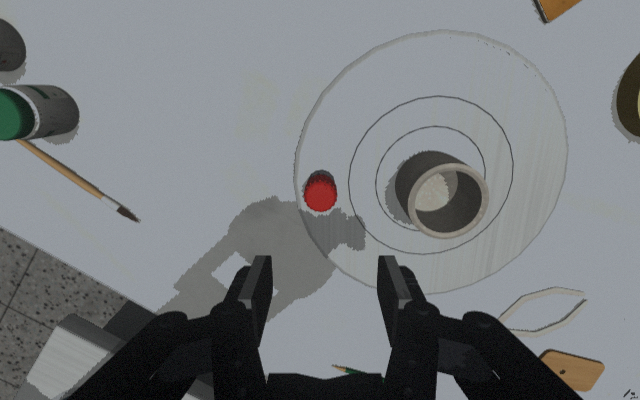

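The wrist view shows the knob at (320,193) to the left of the jaws' line, the disc centred near (431,160), and the cup in the middle. I'll refine using the knob's top face and a wrist disc fit.

```bash
python3 - <<'E'
from h import *
from scipy.optimize import least_squares
s=robot.observe(); im,d=vision.get_image("wrist")
m=red(im); g=im[...,2].astype(int); print(np.percentile(g[m],[5,25,50,75,95]))
col=[(v,int(im[v,320,2])) for v in range(166,218,3)]; print(col)
t=m&(g>np.median(g[m])*.8)&m; v,u=np.nonzero(t); print(u.min(),u.max(),v.min(),v.max())
def W(u,v,z): return won(s,u,v,z)
# disc: depth->world
i=vision.camera_info("wrist"); Rw=Ro.from_quat(s["eef_rot"]).as_matrix(); X=i["tool_from_camera"]
vv,uu=np.mgrid[0:400,0:640]
C=np.stack([(uu-i["cx"])/i["fx"],-(vv-i["cy"])/i["fy"],-np.ones_like(uu,float)],-1)*d[...,None]
P=(C@X[:3,:3].T+X[:3,3])@Rw.T+s["ee_pos"]
mk=((P[...,2]>.04)&(P[...,2]<.068)&(d>0)&(np.hypot(P[...,0]-.587,P[...,1]+.0705)<.2)).astype(np.uint8)
cnt=max(cv2.findContours(mk,0,2)[0],key=len)[:,0]
E=np.array([W(a,b,.056)[:2] for a,b in cnt])
f=least_squares(lambda p:np.hypot(E[:,0]-p[0],E[:,1]-p[1])-p[2],[.587,-.0705,.126],loss='soft_l1',f_scale=.001)
print("disc",f.x,np.median(abs(f.fun)))
c=P[(P[...,2]>.110)&(P[...,2]<.122)&(np.hypot(P[...,0]-.587,P[...,1]+.07)<.05)]
print("cup",(c[:,:2].min(0)+c[:,:2].max(0))/2,np.ptp(c,axis=0))
for mm,z in ((t,.101),):
    pp=np.array([W(a,b,z) for a,b in zip(u,v)]); e=cv2.minEnclosingCircle(pp[:,:2].astype(np.float32)); print("top face",e)
print("knob pts z",np.percentile(P[m][:,2],[2,25,50,75,98]), np.median(P[m&(P[...,2]>.099)],axis=0))
E
```

```text
[ 70.   115.25 145.   147.   149.  ]
[(166, 149), (169, 149), (172, 59), (175, 49), (178, 70), (181, 92), (184, 136), (187, 150), (190, 146), (193, 147), (196, 148), (199, 147), (202, 149), (205, 146), (208, 147), (211, 119), (214, 148), (217, 101)]
305 337 183 211
disc [ 0.58838456 -0.0705568   0.1234617 ] 0.0003979236930686525
cup [ 0.58571041 -0.06932956] [0.06035726 0.06156116 0.00779864]
top face ((0.5279123783111572, 0.007984552532434464), 0.013164245523512363)
knob pts z [0.0836687  0.09926087 0.10074915 0.10141004 0.10255101] [0.5277158  0.00780452 0.10107286]
```

Emit:
carry_out --motion '[[[0,0.5,-4,0,0,0.006,0.4],[0,0,-4,0,0,0,0.4],[0,0,-3,0,0,0,0.4],[0,0,-1.2,0,0,0,0.4],[0,0,0,0,0,0,0.4]]]'

```text
time: 2.45
ee_pos: [0.528, 0.0164, 0.0862]
eef_rot: [0.945, 0.327, 0.004, -0.001]
contact_force: [-0.4, 0.2, -0.1]
grip_width: 0.596
```

```bash
python3 - <<'E'
from h import *
s=robot.observe(); im,d=vision.get_image("wrist"); cv2.imwrite("pics/w2.png",im)
print(s["ee_pos"],yaw(s),Ro.from_quat(s["eef_rot"]).as_matrix()[:,2],s["contact_force"],s["grip_width"])
E
```

```text
[0.52803429 0.01635657 0.08615892] -0.9041017430847282 [ 0.00737048  0.00406155 -0.99996459] [-0.39314975  0.2337823  -0.11272273] 0.5956852851608466
```

View pics/w2.png

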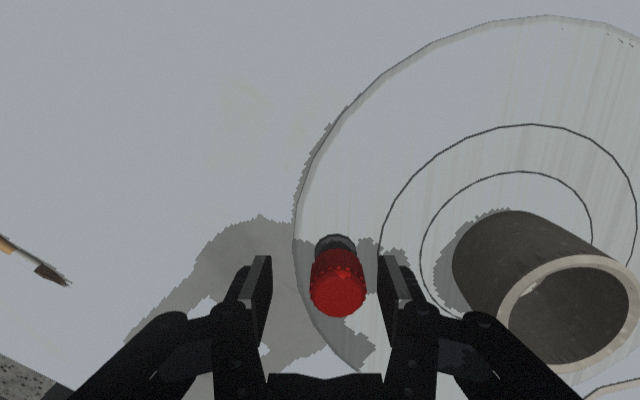

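The wrist view shows the knob at (338,285) between the pads, at (262,285) and (387,285). The tool has drifted about 8 mm in y, so I correct that before going lower.

Emit:
carry_out --motion '[[[0,-0.7,0,-0.004,0.007,-0.017,0.4],[0,-0.15,-0.4,0,0,0,0.4],[0,0,0,0,0,0,0.4]]]'

```text
time: 2.88
ee_pos: [0.5309, 0.0068, 0.0861]
eef_rot: [0.948, 0.319, 0.003, 0.002]
contact_force: [-0.3, 1.4, -0.2]
grip_width: 0.6
```

```bash
cat > st.py <<'E'
from h import *
s=robot.observe(); print(s["time"],s["ee_pos"].round(4),"yaw",round(yaw(s),4),Ro.from_quat(s["eef_rot"]).as_matrix()[:2,2].round(4),s["contact_force"].round(2),s["moment"].round(2),round(s["grip_width"],3))
E
python3 st.py
```

```text
2.875 [0.5309 0.0068 0.0861] yaw -0.9222 [ 0.0074 -0.0018] [-0.29  1.44 -0.18] [0.02 0.   0.03] 0.6
```

Emit:
carry_out --motion '[[[-0.3,0.1,-0.7,0,0,0,0.4]]]'

```text
time: 3.0
ee_pos: [0.5287, 0.0075, 0.0797]
eef_rot: [0.948, 0.319, 0.004, 0.003]
contact_force: [-0.3, -0.2, 0.4]
grip_width: 0.598
```

Emit:
carry_out --motion '[[[0,0,-0.3,0,0,0,0.4]]]'

```text
time: 3.12
ee_pos: [0.5279, 0.0077, 0.0759]
eef_rot: [0.948, 0.319, 0.004, 0.002]
contact_force: [-0.6, 0.6, 0.4]
grip_width: 0.603
```

Emit:
carry_out --motion '[[[0,0,0,0,0,0,0.4]]]'

```text
time: 3.25
ee_pos: [0.5276, 0.0077, 0.0754]
eef_rot: [0.948, 0.319, 0.003, 0.002]
contact_force: [0.6, -0.3, -0.4]
grip_width: 0.604
```

```bash
python3 st.py
```

```text
3.25 [0.5276 0.0077 0.0754] yaw -0.9224 [ 0.0073 -0.0017] [ 0.56 -0.29 -0.36] [-0.07  0.04  0.03] 0.604
```

Emit:
carry_out --motion '[[[0,0,-0.3,0,0.004,0,0.4],[0,0,0,0,0,0,0.5],[0,0,0,0,0,0,0.58]]]'

```text
time: 3.62
ee_pos: [0.5277, 0.0078, 0.0721]
eef_rot: [0.948, 0.319, 0.001, 0.001]
contact_force: [0.4, 0.4, -0.0]
grip_width: 0.423
```

```bash
python3 st.py; python3 - <<'E'
from h import *
im,d=vision.get_image("wrist"); cv2.imwrite("pics/w3.png",im[150:400,150:500])
E
```

```text
3.625 [0.5277 0.0078 0.0721] yaw -0.9223 [ 0.003  -0.0017] [ 0.36  0.44 -0.01] [ 0.05 -0.02 -0.01] 0.423
```

View pics/w3.png

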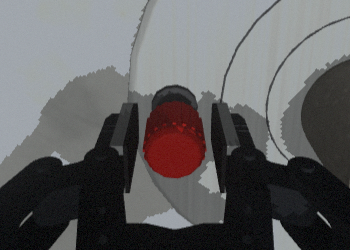

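The crop shows the knob at (175,140) centred between the pads, so I close the jaws.

Emit:
carry_out --motion '[[[0,0,0,0,0,0,0.64],[0,0,0,0,0,0,0.72],[0,0,0,0,0,0,0.8]]]'

```text
time: 4.05
ee_pos: [0.5277, 0.008, 0.0726]
eef_rot: [0.948, 0.319, 0.001, 0.001]
contact_force: [-0.3, 0.7, 0.2]
grip_width: 0.283
```

```bash
python3 st.py
```

```text
4.05 [0.5277 0.008  0.0726] yaw -0.9223 [ 0.0029 -0.0013] [-0.32  0.74  0.17] [ 0.05  0.08 -0.03] 0.283
```

Emit:
carry_out --motion '[[[0,0,0,0,0,0,1],[0,0,0,0,0,0,1],[0,0,0.3,0,0,0,1]]]'

```text
time: 4.42
ee_pos: [0.5273, 0.0078, 0.0747]
eef_rot: [0.948, 0.319, 0.001, 0.001]
contact_force: [3.6, -1.4, -5.8]
grip_width: 0.279
```

```bash
python3 st.py
```

```text
4.425 [0.5273 0.0078 0.0747] yaw -0.9221 [ 0.0026 -0.0018] [ 3.56 -1.43 -5.83] [-0.19 -0.42  0.05] 0.279
```

Emit:
carry_out --motion '[[[0,0,0.4,0,0,0,1],[0,0,0.4,0,0,0,1],[0,0,0.3,0,0,0,1],[0,0,0.05,0,0,0,1]]]'

```text
time: 4.92
ee_pos: [0.5269, 0.0075, 0.0853]
eef_rot: [0.948, 0.319, 0.001, 0.002]
contact_force: [3.7, -1.4, -7.7]
grip_width: 0.28
```

```bash
python3 st.py
```

```text
4.925 [0.5269 0.0075 0.0853] yaw -0.9215 [ 0.0028 -0.0024] [ 3.72 -1.36 -7.71] [-0.12 -0.61  0.17] 0.28
```

Emit:
carry_out --motion '[[[-0.54,-0.44,0.05,0,0,0.07,1],[-0.51,-0.48,0,0,0,0.07,1],[-0.47,-0.51,0,0,0,0.07,1],[-0.44,-0.54,0,0,0,0.07,1]]]'

```text
time: 5.42
ee_pos: [0.5071, -0.0125, 0.0856]
eef_rot: [0.892, 0.452, 0.002, 0.002]
contact_force: [3.7, -2.7, -8.3]
grip_width: 0.281
```

```bash
cat >> st.py <<'E'
c=np.array([.5874,-.0722]); k=s["ee_pos"][:2]-c; print("r",np.hypot(*k).round(4),"th",np.arctan2(k[1],k[0])%6.2832-2.22,"yawturn",yaw(s)+.9215)
E
python3 st.py
```

```text
5.425 [ 0.5071 -0.0125  0.0856] yaw -0.6327 [ 0.0045 -0.0015] [ 3.65 -2.7  -8.32] [-0.23 -0.67 -0.01] 0.281
r 0.1001 th 0.2823321862731838 yawturn 0.28882900511716414
```

Emit:
carry_out --motion '[[[-0.4,-0.57,0,0,0,0.065,1],[-0.36,-0.6,0,0,0,0.065,1],[-0.31,-0.62,0,0,0,0.07,1],[-0.2,-0.48,0,0,0,0.05,1],[0,0,0,0,0,0,1]]]'

```text
time: 6.05
ee_pos: [0.4945, -0.0352, 0.0857]
eef_rot: [0.827, 0.562, 0.004, 0.001]
contact_force: [3.5, -1.9, -8.2]
grip_width: 0.278
```

```bash
python3 st.py
```

```text
6.05 [ 0.4945 -0.0352  0.0857] yaw -0.3764 [0.0075 0.002 ] [ 3.54 -1.94 -8.21] [-0.22 -0.55  0.08] 0.278
r 0.1 th 0.5423157652783495 yawturn 0.5450941448103104
```

Emit:
carry_out --motion '[[[0,0,-0.15,0,0,0,1],[0,0,-0.15,0,0,0,1]]]'

```text
time: 6.3
ee_pos: [0.4946, -0.035, 0.0827]
eef_rot: [0.827, 0.562, 0.004, 0.001]
contact_force: [3.3, -1.6, -6.8]
grip_width: 0.285
```

Emit:
carry_out --motion '[[[0,0,-0.05,0,0,0,1]]]'

```text
time: 6.42
ee_pos: [0.4946, -0.0349, 0.0821]
eef_rot: [0.827, 0.562, 0.004, 0.001]
contact_force: [3.6, -1.5, -7.7]
grip_width: 0.285
```

```bash
python3 st.py
```

```text
6.425 [ 0.4946 -0.0349  0.0821] yaw -0.3775 [0.0074 0.0019] [ 3.6  -1.52 -7.68] [-0.19 -0.41  0.09] 0.285
r 0.1 th 0.5391731870630214 yawturn 0.5439864738300659
```

Emit:
carry_out --motion '[[[0,0,-0.05,0,0,0,1]]]'

```text
time: 6.55
ee_pos: [0.4947, -0.0348, 0.0816]
eef_rot: [0.827, 0.562, 0.004, 0.001]
contact_force: [2.1, -2.3, -7.5]
grip_width: 0.281
```

Emit:
carry_out --motion '[[[0,0,-0.04,0,0,0,1]]]'

```text
time: 6.68
ee_pos: [0.4947, -0.0348, 0.0813]
eef_rot: [0.827, 0.562, 0.003, 0.001]
contact_force: [2.1, -0.7, -4.5]
grip_width: 0.276
```

Emit:
carry_out --motion '[[[0,0,0,0,0,0,0.68],[0,0,0,0,0,0,0.6],[0,0,0,0,0,0,0.5],[0,0,0,0,0,0,0.45]]]'

```text
time: 7.18
ee_pos: [0.4957, -0.0348, 0.0836]
eef_rot: [0.827, 0.562, 0.004, 0.002]
contact_force: [0.1, 0.5, -0.3]
grip_width: 0.554
```

```bash
python3 st.py;  python3 - <<'E'
from h import *
im,d=vision.get_image("wrist"); cv2.imwrite("pics/w4.png",im[150:400,150:500])
E
```

```text
7.175 [ 0.4957 -0.0348  0.0836] yaw -0.3779 [0.0086 0.002 ] [ 0.08  0.54 -0.27] [-0.03  0.04  0.02] 0.554
r 0.099 th 0.534013472901512 yawturn 0.5435659432873996
```

View pics/w4.png

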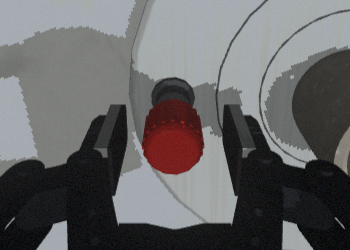

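The crop shows the knob at (175,135) standing free between the open pads, raised above its boss and riding on the ring. Next I lift off, shut the gripper and go behind the knob. I'll push only its top edge, with the tips at z≈0.1045, so that once the pin drops (knob top 0.101) the tips pass above it.

Emit:
carry_out --motion '[[[0,0,1,0,0,0,0.45],[0,0,3,0,0,0,0.45],[0,0,3,0,0,0,0.45],[0,0,0.5,0,0,0,0.5],[0.1,0.3,0,0,0,-0.16,1]]]'

```text
time: 7.85
ee_pos: [0.4963, -0.0317, 0.1621]
eef_rot: [0.871, 0.492, 0.004, 0.002]
contact_force: [1.2, -0.3, -0.1]
grip_width: 0.297
```

Emit:
carry_out --motion '[[[0.15,0.4,0,0,0,-0.17,1],[0.15,0.4,0,0,0,-0.17,1],[0.15,0.4,0,0,0,-0.17,1],[0.15,0.4,0,0,0,-0.17,1],[0.15,0.4,0,0,0,-0.17,1]]]'

```text
time: 8.48
ee_pos: [0.5013, -0.0106, 0.1577]
eef_rot: [0.997, 0.074, 0.0, 0.002]
contact_force: [-1.1, 0.2, -0.7]
grip_width: -0.0
```

Emit:
carry_out --motion '[[[0.15,0.4,0,0,0,-0.17,1],[0.15,0.4,0,0,0,-0.17,1],[0.1,0.3,0,0,0,-0.17,1],[0,0,0,0,0,0,1]]]'

```text
time: 8.98
ee_pos: [0.503, 0.0015, 0.1537]
eef_rot: [0.982, -0.187, -0.003, 0.001]
contact_force: [-0.4, 0.3, -0.0]
grip_width: 0.0
```

```bash
python3 st.py;  python3 - <<'E'
from h import *
s=robot.observe();im,d=vision.get_image("wrist"); cv2.imwrite("pics/w5.png",im)
m=red(im); k,l,st,c=cv2.connectedComponentsWithStats(m.astype(np.uint8)); j=1+st[1:,4].argmax(); print(st[j],c[j],won(s,*c[j],.106))
E
```

```text
8.975 [0.503  0.0015 0.1537] yaw -1.9475 [-0.0072 -0.0005] [-0.38  0.34 -0.01] [-0.02 -0.02  0.06] 0.0
r 0.112 th 0.20369459782955612 yawturn -1.0260215313517251
[ 361  190   46   49 1635] [382.84831804 214.64587156] [ 0.49803793 -0.03616023  0.106     ]
```

View pics/w5.png

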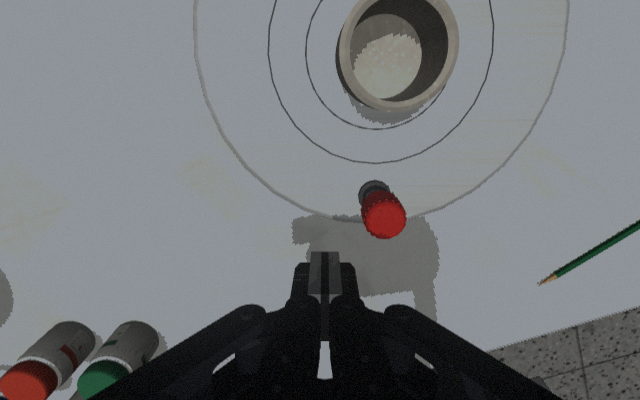

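The wrist view shows the shut tips at (325,255), the raised knob at (383,215) to their right, and the cup unmoved. I now go to the ring radius and down to z≈0.1045.

Emit:
carry_out --motion '[[[0.5,-0.4,-1.5,0,0,0,1],[0.4,-0.3,-1.5,0,0,0,1],[0,0,-1.2,0,0,0,1],[0,0,-0.3,0,0,0,1],[0,0,0,0,0,0,1]]]'

```text
time: 9.65
ee_pos: [0.5113, -0.0063, 0.1036]
eef_rot: [0.983, -0.185, -0.005, 0.001]
contact_force: [-0.3, 0.8, -0.2]
grip_width: -0.003
```

```bash
python3 st.py
```

```text
9.65 [ 0.5113 -0.0063  0.1036] yaw -1.9433 [-0.0107  0.0003] [-0.29  0.79 -0.15] [ 0.06  0.02 -0.03] -0.003
r 0.1006 th 0.20813311272201585 yawturn -1.021829187556284
```

Emit:
carry_out --motion '[[[-0.13,-0.15,0.12,0,0,0.02,1],[-0.13,-0.15,0,0,0,0.02,1],[-0.12,-0.16,0,0,0,0.02,1],[-0.12,-0.16,0,0,0,0.02,1],[-0.12,-0.16,0,0,0,0.02,1]]]'

```text
time: 10.28
ee_pos: [0.5057, -0.0148, 0.1065]
eef_rot: [0.991, -0.132, -0.004, 0.001]
contact_force: [0.0, -0.4, -0.5]
grip_width: -0.001
```

```bash
cat > st2.py <<'E'
exec(open("st.py").read())
im,d=vision.get_image("wrist"); m=red(im); m[300:]=0
k,l,st,cc=cv2.connectedComponentsWithStats(m.astype(np.uint8)); j=1+st[1:,4].argmax()
i=vision.camera_info("wrist"); Rw=Ro.from_quat(s["eef_rot"]).as_matrix(); X=i["tool_from_camera"]
v,u=np.nonzero((l==j)&(d>0)); C=np.stack([(u-i["cx"])/i["fx"],-(v-i["cy"])/i["fy"],-np.ones(len(u))],-1)*d[v,u][:,None]
P=(C@X[:3,:3].T+X[:3,3])@Rw.T+s["ee_pos"]
zt=np.percentile(P[:,2],90); Q=P[P[:,2]>zt-.004]; q=(Q.min(0)+Q.max(0))/2-np.r_[c,0]
print("knob px",st[j],"top z",zt.round(4),"top xy",(q[:2]+c).round(4),"r",np.hypot(*q[:2]).round(4),"wheel",(np.arctan2(q[1],q[0])%6.2832-2.22).round(3))
E
python3 st2.py
```

```text
10.275 [ 0.5057 -0.0148  0.1065] yaw -1.8359 [-0.0075 -0.0016] [ 0.01 -0.38 -0.49] [-0.    0.    0.01] -0.001
r 0.0999 th 0.3088669133370572 yawturn -0.914408891650786
knob px [ 343  236   55   63 2365] top z 0.1104 top xy [ 0.4966 -0.0386] r 0.0968 wheel 0.567
```

Emit:
carry_out --motion '[[[-0.11,-0.16,-0.08,0,0,0.02,1],[-0.11,-0.17,-0.04,0,0,0.02,1],[-0.11,-0.17,-0.03,0,0,0.02,1]]]'

```text
time: 10.7
ee_pos: [0.5026, -0.0195, 0.1052]
eef_rot: [0.995, -0.101, -0.003, 0.0]
contact_force: [0.7, 4.0, 1.6]
grip_width: 0.0
```

```bash
python3 st2.py
```

```text
10.7 [ 0.5026 -0.0195  0.1052] yaw -1.7723 [-0.0059 -0.0002] [0.68 4.   1.6 ] [ 0.53 -0.17  0.03] 0.0
r 0.0998 th 0.3652241806177843 yawturn -0.8507556277783701
knob px [ 337  237   52   63 2008] top z 0.1103 top xy [ 0.4975 -0.0404] r 0.0953 wheel 0.581
```

Emit:
carry_out --motion '[[[-0.08,-0.13,0,0,0,0.015,1],[-0.08,-0.13,0,0,0,0.015,1],[-0.08,-0.13,0,0,0,0.015,1],[-0.07,-0.13,0,0,0,0.015,1],[-0.07,-0.13,0,0,0,0.015,1]]]'

```text
time: 11.38
ee_pos: [0.4983, -0.0267, 0.1048]
eef_rot: [0.998, -0.06, -0.003, 0.001]
contact_force: [0.8, 1.9, -0.2]
grip_width: -0.0
```

```bash
python3 st2.py
```

```text
11.375 [ 0.4983 -0.0267  0.1048] yaw -1.691 [-0.0064 -0.0018] [ 0.83  1.93 -0.2 ] [ 0.27 -0.23  0.02] -0.0
r 0.1001 th 0.4496493916909814 yawturn -0.7695286787970272
knob px [ 337  236   53   64 2062] top z 0.11 top xy [ 0.4953 -0.0478] r 0.0952 wheel 0.663
```

Emit:
carry_out --motion '[[[-0.05,-0.09,0,0,0,0.01,1],[-0.04,-0.09,0,0,0,0.01,1],[-0.04,-0.09,0,0,0,0.01,1],[-0.04,-0.09,0,0,0,0.01,1],[-0.04,-0.09,0,0,0,0.01,1]]]'

```text
time: 12.05
ee_pos: [0.4957, -0.0318, 0.1048]
eef_rot: [0.999, -0.033, -0.004, 0.002]
contact_force: [1.4, 1.3, 0.0]
grip_width: -0.003
```

```bash
python3 st2.py
```

```text
12.05 [ 0.4957 -0.0318  0.1048] yaw -1.637 [-0.0072 -0.0028] [1.43 1.25 0.01] [ 0.2  -0.17  0.06] -0.003
r 0.1002 th 0.5067168330410126 yawturn -0.7155106785067065
knob px [ 337  236   53   64 2083] top z 0.1101 top xy [ 0.493  -0.0531] r 0.0963 wheel 0.722
```

Emit:
carry_out --motion '[[[-0.04,-0.09,0,0,0,0.01,1],[-0.04,-0.09,0,0,0,0.01,1],[-0.04,-0.09,0,0,0,0.01,1],[-0.04,-0.09,0,0,0,0.01,1],[-0.03,-0.09,0,0,0,0.01,1]]]'

```text
time: 12.72
ee_pos: [0.4938, -0.0364, 0.1049]
eef_rot: [1.0, -0.006, -0.003, 0.001]
contact_force: [0.9, 2.6, -0.3]
grip_width: 0.006
```

```bash
python3 st2.py
```

```text
12.725 [ 0.4938 -0.0364  0.1049] yaw -1.5835 [-0.0067 -0.0025] [ 0.87  2.56 -0.31] [ 0.35 -0.16 -0.03] 0.006
r 0.1002 th 0.5558109124069706 yawturn -0.6620301312900851
knob px [ 337  236   53   64 2069] top z 0.1102 top xy [ 0.4921 -0.0571] r 0.0964 wheel 0.765
```

Emit:
carry_out --motion '[[[-0.04,-0.1,0,0,0,0.01,1],[-0.04,-0.1,0,0,0,0.01,1],[-0.03,-0.1,0,0,0,0.01,1],[-0.03,-0.1,0,0,0,0.01,1],[-0.03,-0.1,0,0,0,0.01,1]]]'

```text
time: 13.4
ee_pos: [0.4917, -0.0421, 0.1049]
eef_rot: [1.0, 0.021, -0.004, 0.002]
contact_force: [0.6, 1.7, -0.0]
grip_width: -0.001
```

```bash
python3 st2.py
```

```text
13.4 [ 0.4917 -0.0421  0.1049] yaw -1.5295 [-0.0074 -0.0039] [ 0.59  1.72 -0.02] [ 0.25 -0.13  0.02] -0.001
r 0.1003 th 0.6169298635885077 yawturn -0.6079821157531096
knob px [ 337  235   53   64 2087] top z 0.11 top xy [ 0.4905 -0.0628] r 0.0974 wheel 0.825
```

Emit:
carry_out --motion '[[[-0.03,-0.1,0,0,0,0.01,1],[-0.03,-0.1,0,0,0,0.01,1],[-0.03,-0.1,0,0,0,0.01,1],[-0.02,-0.1,0,0,0,0.01,1],[-0.02,-0.1,0,0,0,0.01,1]]]'

```text
time: 14.08
ee_pos: [0.4902, -0.0475, 0.1048]
eef_rot: [0.999, 0.048, -0.004, 0.002]
contact_force: [0.9, 1.2, 1.1]
grip_width: 0.0
```

```bash
python3 st2.py
```

```text
14.075 [ 0.4902 -0.0475  0.1048] yaw -1.4757 [-0.0075 -0.0045] [0.85 1.17 1.08] [ 0.21 -0.07 -0.02] 0.0
r 0.1003 th 0.6731799485548366 yawturn -0.5542108033898818
knob px [ 337  235   53   64 2086] top z 0.1101 top xy [ 0.4904 -0.0682] r 0.097 wheel 0.881
```

Emit:
carry_out --motion '[[[-0.02,-0.1,0,0,0,0.01,1],[-0.02,-0.1,0,0,0,0.01,1],[-0.02,-0.1,0,0,0,0.01,1],[-0.02,-0.1,0,0,0,0.01,1],[-0.02,-0.1,0,0,0,0.01,1]]]'

```text
time: 14.75
ee_pos: [0.489, -0.053, 0.1048]
eef_rot: [0.997, 0.074, -0.004, 0.002]
contact_force: [0.3, 1.5, 0.1]
grip_width: 0.001
```

```bash
python3 st2.py
```

```text
14.75 [ 0.489  -0.053   0.1048] yaw -1.4221 [-0.0076 -0.0049] [0.35 1.52 0.07] [ 0.22 -0.03  0.  ] 0.001
r 0.1002 th 0.7283570278356417 yawturn -0.5005681798080808
knob px [ 337  235   53   64 2089] top z 0.11 top xy [ 0.4902 -0.0737] r 0.0972 wheel 0.937
```

Emit:
carry_out --motion '[[[-0.02,-0.1,0,0,0,0.01,1],[-0.02,-0.1,0,0,0,0.01,1],[-0.01,-0.1,0,0,0,0.01,1],[-0.01,-0.1,0,0,0,0.01,1],[-0.01,-0.1,0,0,0,0.01,1]]]'

```text
time: 15.42
ee_pos: [0.4881, -0.0586, 0.1047]
eef_rot: [0.995, 0.101, -0.004, 0.003]
contact_force: [-0.5, 0.7, 0.5]
grip_width: -0.001
```

```bash
python3 st2.py
```

```text
15.425 [ 0.4881 -0.0586  0.1047] yaw -1.3681 [-0.0076 -0.0061] [-0.51  0.68  0.51] [ 0.05 -0.02 -0.01] -0.001
r 0.1002 th 0.7856835842036705 yawturn -0.4466406947361681
knob px [ 339  234   52   63 2160] top z 0.1081 top xy [ 0.4892 -0.0801] r 0.0986 wheel 1.002
```

```bash
python3 st2.py; python3 st2.py | tail -1
```

```text
15.475 [ 0.4881 -0.0587  0.1047] yaw -1.3681 [-0.0076 -0.0061] [ 0.63 -0.18 -0.76] [-0.01  0.01 -0.01] -0.003
r 0.1002 th 0.7865441711068804 yawturn -0.44662991611511926
knob px [ 342  229   52   61 2229] top z 0.1018 top xy [ 0.4891 -0.0819] r 0.0988 wheel 1.02
knob px [ 344  230   53   60 2298] top z 0.1018 top xy [ 0.4891 -0.0829] r 0.0989 wheel 1.03
```

The pin dropped by itself: the knob top went from 0.110 to 0.1018 m and the push force fell to zero. I back off clockwise, then go up.

Emit:
carry_out --motion '[[[0.05,0.3,0.3,0,0,0,1],[0.1,0.8,2,0,0,0,1],[0,0,4,0,0,0,1],[0,0,3,0,0,0,1],[0,0,0,0,0,0,1]]]'

```text
time: 16.2
ee_pos: [0.4892, -0.0465, 0.2006]
eef_rot: [0.995, 0.101, -0.004, 0.003]
contact_force: [-0.3, -0.2, -0.7]
grip_width: 0.0
```

```bash
python3 st2.py; sleep 0; python3 st2.py | tail -1; python3 - <<'E'
from h import *
im,d=vision.get_image("wrist"); cv2.imwrite("pics/w6.png",im)
im,d=vision.get_image("scene"); print(measure("scene",im,d))
E
```

```text
16.2 [ 0.4892 -0.0465  0.2006] yaw -1.3688 [-0.0083 -0.006 ] [-0.25 -0.18 -0.67] [ 0.04  0.01 -0.02] 0.0
r 0.1016 th 0.6656843213127921 yawturn -0.44730071810104466
knob px [351 187  34  37 960] top z 0.1019 top xy [ 0.4899 -0.0833] r 0.0981 wheel 1.035
knob px [352 185  35  39 982] top z 0.1019 top xy [ 0.4886 -0.0833] r 0.0994 wheel 1.034
{'disc': array([ 0.58654822, -0.06845824,  0.12427885]), 'discrms': np.float64(0.0009501149321439056), 'red': (155, np.float64(366.7483870967742), np.float64(173.86451612903227)), 'knob_plane': array([ 0.48419582, -0.07678493,  0.097     ]), 'kz': array([0.07754143, 0.09841042, 0.10403745]), 'cup': (array([ 0.58469182, -0.07231577]), array([0.06116614, 0.06143238]))}
```

View pics/w6.png

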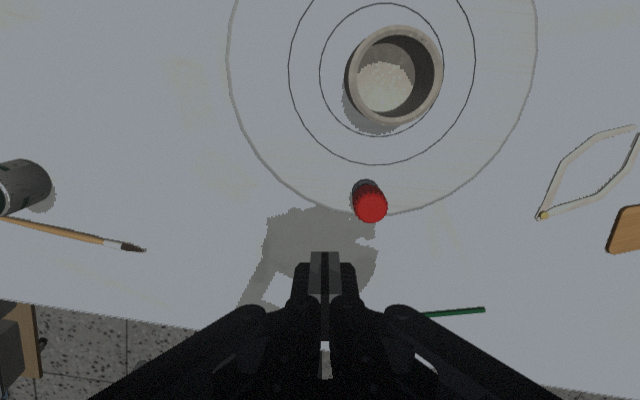

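The wrist view shows the knob low at (370,205) with its boss gap gone, the cup still central at (393,75), and the shut gripper well clear. I hand the job in.

```bash
python3 -c "
from station import robot
print(robot.close_job())"
```

```text
the job is handed in; nothing more can be done
None
```

The wheel is indexed to its next hole and I handed the job in at about 16.4 s of the 48 s allowed. The hand-in gives no verdict, so the result rests on my own checks.

**What I did:**
- I gripped the knob and lifted the pin about 13 mm, then carried the wheel to about 0.54 rad.
- I set the pin down lightly on the ring and let go.
- I then pushed only the knob's top edge, slowly, with the shut fingertips. The pin dropped by itself into the next hole, and the tips were high enough to pass over the lowered knob.

**Last checks:**
- **Pin:** the knob top fell from 0.110 m (riding) to 0.102 m. My measurement is coarse; home should read about 0.101 m, so I take the pin as fully home within the 2 mm allowance.
- **Wheel:** it reads about 1.03 rad and was steady over two pictures 0.05 s apart. That is inside the 0.66 to 1.14 window.
- **Cup:** it stands upright, about 2 to 4 mm from the wheel centre depending on the disc fit used.
- **Robot:** the gripper was about 0.1 m above the knob, and the contact force was only sensor noise.
- **Forces:** the largest reading on the tool was about 9 N, and the push while riding was about 4 N or less. I could not see the force on the ring directly.

**Disagreements:** the first automatic top-view knob position was pulled off by bad depth pixels, so I used the wrist view instead. The camera estimates of the disc centre differ by 2 to 4 mm.

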